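Unload the tested breaker from the hold-down jig

TASK

The test on the breaker with the orange toggle in the plywood jig is finished. Swing the jig's red-sleeved hold-down bar up and back past upright, then slide that breaker forward along its lane, keeping it down on the jig, until the whole of it stands on the yellow front part of the lane, and let go. Leave the breaker with the blue toggle where it is and leave the bar swung back.

Things in the scene. Friction and masses are not known exactly. Their poses are not given: they have to be found in the camera images.
- jig: Fixed plywood jig 280 (x) x 250 (y) x 12 mm; origin: centre of its underside; x points away from the robot, y left, z up. Lanes along x at y = +55 and -55, 44 wide between guides 6 wide, 6 high; floor z = 12. Rear stop: front face x = +90, top z = 42; front open. Lane floor is yellow from x = -140 (front edge) to -5: a breaker centred at x = -72 is wholly on it. Yaw within 20 degrees.
- bar (a joint): Hold-down bar's hinge, rad: 0 down, grows as it swings up and back, 1.43 upright, stop 1.9. Axis along jig y through jig x = +115, z = 50 mm, in brackets 68 mm tall at y = +-114. Steel cross rod, 12 mm thick, 104 mm from the axis, on an arm at each end (y = +-104); down, it blocks both breakers in front of their noses. Stiff: moves with about 4 N at the rod, stays about where left.
- bar_grip (a point): Centre of the red sleeve (16 mm diameter, 44 mm long along jig y) in the middle of the cross rod, between the breakers; bar down: jig x = +12, y = 0, z = 64.5 mm. Swings with the bar. Can be pinched from above, fingers closing along jig x; the round sleeve turns between the fingers as the bar swings.
- orange_breaker_center (a point): Loose white breaker with ORANGE toggle, in either lane, at about jig x = +45; 0.15 to 0.3 kg. 85 mm long (its x, along the lane), 36 wide, shoulders 45 high, middle nose 45 long and 62 high, toggle 12 x 30 to 71 high. Point: middle of length and width, 31 mm above its underside. Slide it to jig -x. Another orange-toggled one lying on the table is a spare: ignore it.
- blue_breaker_center (a point): The same kind of breaker with a BLUE toggle, in the other lane; point as above. It stays where it is.
Things that resemble listed ones, but are neither listed nor needed, are in the scene too. Leave any green or purple look-alike of the part that bears orange_breaker_center alone.

How it is judged (in metres and radians):
On the way, in this order (a step that is already met when the one before it is completed fails the run):
1. the hold-down bar is swung up and back past upright, the orange-toggled breaker still in place (value of joint bar above 1.4 rad and x of orange_breaker_center in the frame of jig above 0.02 m), for 0.2 s.
2. the orange-toggled breaker is slid out onto the yellow front of its lane (x of orange_breaker_center in the frame of jig below -0.042 m), for 0.2 s.
At the end, for the whole second after the job is handed in: Bar past upright (above 1.35 rad); orange-toggled breaker upright in its lane (within 15 mm of the lane's middle, 11 degrees of its direction), on the yellow front (centre at jig x from -105 to -42 mm); blue-toggled breaker within 15 mm of its start (value of joint bar above 1.35 rad and x of orange_breaker_center in the frame of jig between -0.105 and -0.042 m and (y of orange_breaker_center in the frame of jig between 0.04 and 0.07 m or y of orange_breaker_center in the frame of jig between -0.07 and -0.04 m) and angle between orange_breaker_center's own z axis and vertical below 0.1 rad and angle between the x axis of orange_breaker_center and the x axis of jig, either way round below 0.2 rad and distance of blue_breaker_center from where it was at the start of the episode below 0.015 m); the robot touches nothing.
It fails at once if the orange-toggled breaker is lifted off the jig by more than 20 mm instead of slid (z of orange_breaker_center in the frame of jig above 0.063 m).
It fails at once if the blue-toggled breaker is moved by more than 20 mm (distance of blue_breaker_center from where it was at the start of the episode above 0.02 m).
It also fails if it takes over 48 s, if anything falls off the work surface, if the arm or the gripper's body presses on something with over 40 N, if the wrist force passes 120 N, or if a joint passes its speed limit or range.

ROBOT

A 6-joint arm with a two-finger parallel gripper is mounted at the origin on the work surface. World frame = base frame: x ahead of the robot, y to its left, z up, the work surface at z = 0. Lengths are in mm, angles in rad, forces in N, time in s.
With the tool pointing down it reaches from about 350 to 975 mm from the base axis. Payload 7.1 kg.
Tool frame: the origin (TCP) lies midway between the tips of the shut fingers; the grasp point (between the pads) lies 19 mm behind it (ctrl.tcp_to_grasp is the distance from the TCP to the grasp point, in mm); z points along the fingers, y is the line along which they close (so a half turn about z gives the same grasp; the last joint's range is limited). The gripper opens to 88 mm and grips with 3 to 60 N. Pads are 20 mm wide; open, the fingers measure 115 mm over their backs; the gripper's body (75 mm by 178 mm) begins 61 mm behind the grasp point.
Start: joints at [-0.019, 0.423, 1.63, -0, 1.089, -0.019], TCP at [624.984, 0.026, 222.675] pointing down, gripper open.
Joint ranges: [-3, 3], [-0.9, 2.11], [0.09, 2.58], [-1.31, 4.45], [0.11, 2.69], [-2.54, 2.54]. Speed limits (rad/s): [2.39, 2.39, 3.01, 3.14, 3.14, 3.14].

INTERFACE

Orientations are given as a rotation vector (axis times angle).
In Python, from workcell import get_obs, cams, ticket, boxes_of, ctrl gives the robot as it stands.
- The arm moves only by the shell command python3 -m creep 'ROWS' [OPENING]. ROWS is JSON, one flat list of numbers, 4 for each row, row after row: the shift along the world's x, y, z in m, then the turn about the world's z in rad. In form: [tx, ty, tz, spin, tx, ty, tz, spin, ...]. A call has 1 to 10 rows; each row is the pose to reach, as a shift and turn from the pose commanded when the call began; what a row does not reach only later rows make up. A row lasts 1/12 s, in which the tool goes at most 41.7 mm and 7.16 degrees, less where a joint would pass 70% of its speed; a pose out of reach is approached as far as the arm can. A call with a gripper value outside its range is refused whole. OPENING is the opening, from 0 (shut) to 1 (fully open), set as the call begins (- or left out, the last holds). The fingers move at their own pace and stop on an object; the grip force is fixed at half the most. Time passes only in rows, so rows that repeat a pose let the fingers close. It gives the time, the measured TCP pose, the force, the opening and the grip force at its end, in the units of the state.
- get_obs(): the state, without advancing time (a new reading comes with each control period).
- cams.get_image(name): name is "scene" or "side" or "wrist"; returns (picture, depth): 480x640x3 uint8, red, green, blue; 480x640 float32, mm along the optical axis (not along the pixel's ray), 0 where there is no reading.
- cams.get_calibration(name): a dict with "mtx" (3x3 intrinsics, pixels), "D" ([k1, k2, p1, p2, k3] as OpenCV has them; the pictures are not rectified), "R" (3x3) and "t" (3): a world point X has camera coordinates R X + t; the wrist camera has in their place "mount" (4x4, takes a point from camera to tool coordinates, whose origin is the TCP and whose axes are the flange's). Camera axes: x right, y down, z forward; pixel columns grow to the right and rows downward; lengths in mm; the calibration is good to about 2 mm. A picture is of the moment at which its call begins: read the wrist's pose just before it. get_calibration takes no time and is no camera call.
- ticket.close_job(): hands the job in; it is judged then, once.
Trained networks look in the newest picture that a camera, given by its name, has taken for a name from the list of things; names that differ only in an ending like _2 or _b are one class to them, and where a whole thing is asked for, a point or a joint stands for the part that bears it (a point fixed in the world has none). Each returns a list of dicts, best first, with "score" (0 to 1); they miss things now and then, are a little off and sometimes report something else, mostly with a low value. They report only what shows in the picture. A call takes as long as a camera call. They do not tell look-alikes from the thing itself.
- boxes_of(camera, target): "centre" ([column, row] in pixels, amid what is visible of it).
The state is a dict: "t": time; "qpos": joint angles; "qvel": joint speeds; "joint_torque": joint torques, N m; "ee_pos": TCP position; "orientation": TCP orientation; "ft_force": force on the tool from outside, world axes, zero at the start; "moment": the same for the moment, N m; "width": finger opening in mm; "grasp_force": force on a finger pad.
Only numpy, scipy, OpenCV 4.12 (cv2) and the standard library are available. Lean on these libraries where they do the work, as an engineer would, in place of code of your own. Each camera call takes 0.05 s, during which the arm holds its last target. There are 200 camera calls.

## Working session

There is one attempt and no reset: what is moved stays moved. The work goes in short steps, Python scripts to look and compute and a shell command to move; the robot and the scene stay as the last step left them, time stands still between calls to the robot, and variables do not carry over. Pictures are saved under pics/ and viewed, at most 10 in all, crops included, and the job is handed in when it is done.

```bash
mkdir -p pics; cat > h.py <<'E'
import numpy as np,cv2
from scipy.spatial.transform import Rotation as Ro
from workcell import get_obs,cams,ticket,boxes_of,ctrl
def grab(n):
    o=get_obs(); im,d=cams.get_image(n); c=cams.get_calibration(n)
    if n=="wrist":
        T=np.eye(4);T[:3,:3]=Ro.from_rotvec(o["orientation"]).as_matrix();T[:3,3]=o["ee_pos"]
        T=T@np.array(c["mount"])
    else:
        T=np.eye(4);R=np.array(c["R"]);T[:3,:3]=R.T;T[:3,3]=-R.T@np.array(c["t"]).ravel()
    return im,d,c,T
def cloud(d,c,T):
    v,u=np.mgrid[0:480,0:640]
    p=cv2.undistortPoints(np.stack([u,v],-1).reshape(-1,1,2).astype(np.float64),np.array(c["mtx"]),np.array(c["D"])).reshape(480,640,2)
    P=np.dstack([p[...,0]*d,p[...,1]*d,d])
    return P@T[:3,:3].T+T[:3,3]
def save(n,im): cv2.imwrite("pics/"+n+".png",cv2.cvtColor(im,cv2.COLOR_RGB2BGR))
E
python3 - <<'E'
from h import *
ims=[]
for n in ["scene","wrist"]:
    im,d,c,T=grab(n); save(n+"0",im); W=cloud(d,c,T); np.save(n+"W.npy",W)
    for t in ["jig","bar","bar_grip","orange_breaker_center","blue_breaker_center"]:
        for b in boxes_of(n,t)[:4]:
            u,v=map(int,b["centre"]); print(n,t,round(b["score"],2),u,v,np.nanmedian(W[v-1:v+2,u-1:u+2].reshape(-1,3),0).round())
E
```

```text
scene jig 0.98 304 216 [546.  11.  13.]
scene bar 0.62 298 200 [549.  -2.  64.]
scene bar_grip 0.91 298 200 [549.  -2.  64.]
scene orange_breaker_center 0.92 395 299 [768.  16.  61.]
scene orange_breaker_center 0.9 294 231 [600. -39.  69.]
scene orange_breaker_center 0.7 229 361 [ 723. -209.   62.]
scene orange_breaker_center 0.54 295 203 [512.  12.  12.]
scene blue_breaker_center 0.98 344 201 [588.  59.  61.]
wrist jig 0.71 200 166 [535.  39.  73.]
wrist bar 0.86 212 158 [543.  44.  68.]
wrist bar_grip 0.81 217 164 [533.  36.  13.]
wrist orange_breaker_center 0.95 479 167 [745.  37.  63.]
wrist orange_breaker_center 0.65 412 426 [ 706. -195.   65.]
wrist orange_breaker_center 0.57 271 252 [585. -27.  75.]
wrist blue_breaker_center 0.82 254 118 [576.  73.  75.]
```

View pics/scene0.png

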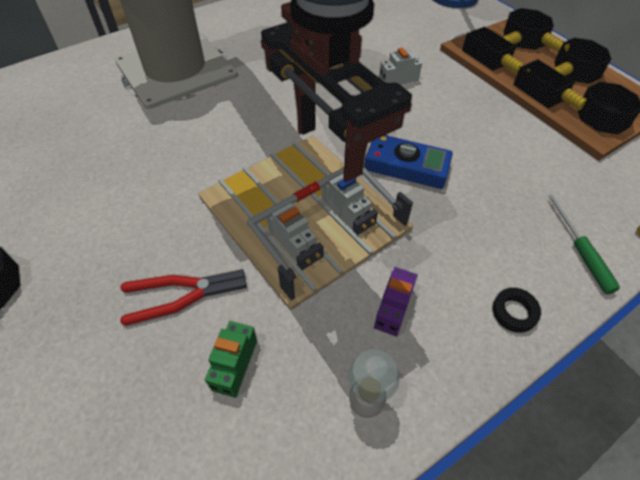

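View pics/wrist0.png

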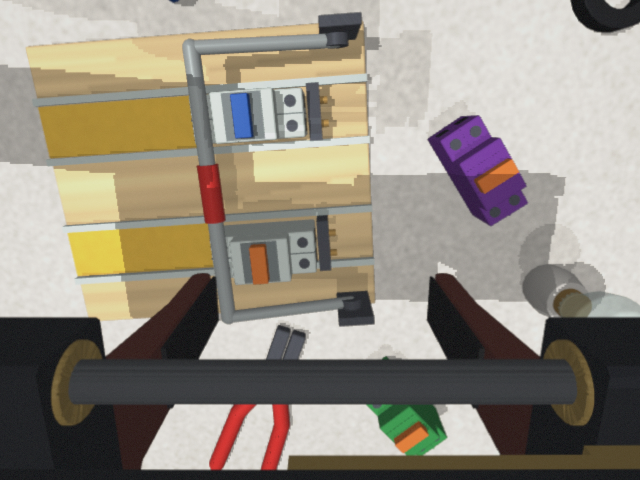

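Wrist view: the sleeve is at (210,193), the jig's orange breaker at (260,262) and the blue one at (245,115). The orange-toggle candidates are:
- Scene (292,228): white body, in a jig lane. This one fits.
- Scene (400,65): white spare lying on the table.
- Scene (397,298): purple look-alike.
- Scene (231,357): green look-alike.

I'll measure from colours and confirm the choice in a crop.

```bash
python3 - <<'E'
from h import *
o=get_obs();print(Ro.from_rotvec(o["orientation"]).as_matrix().round(2).tolist(),ctrl.tcp_to_grasp)
def blobs(n,ims):
    W=np.load(n+"W.npy"); im=cv2.imread("pics/%s0.png"%n); h=cv2.cvtColor(im,cv2.COLOR_BGR2HSV)
    for nm,lo,hi in [("red",(0,170,60),(4,255,255)),("orange",(6,170,90),(14,255,255)),("blue",(108,140,60),(122,255,255)),("yellow",(18,170,90),(28,255,255))]:
        m=cv2.inRange(h,lo,hi); k,l,s,c=cv2.connectedComponentsWithStats(m)
        for i in range(1,k):
            if s[i,4]>40:
                P=W[l==i]; md=np.median(P,0); r=cv2.minAreaRect(P[:,:2].astype(np.float32))
                print(n,nm,c[i].round(),s[i,4],md.round(1),"rect",np.round(r[0]),np.round(r[1]),round(r[2],1))
for n in ["scene","wrist"]: blobs(n,0)
W=np.load("wristW.npy")
for p in [(196,100),(220,270),(338,25),(356,305),(313,110),(323,242)]:
    print(p,W[p[1],p[0]].round(1))
# rod line fit: z 58..72 in the wrist picture near the rod
m=np.zeros((480,640),np.uint8); cv2.line(m,(193,70),(225,300),255,25)
P=W[(m>0)&(W[...,2]>60)&(W[...,2]<74)]
l=cv2.fitLine(P[:,:2].astype(np.float32),cv2.DIST_HUBER,0,.01,.01).ravel();print("rod",l.round(3),len(P),P[:,2].mean(), np.degrees(np.arctan2(-l[0],l[1])))
s=cv2.imread("pics/scene0.png")[160:300,190:430]; cv2.imwrite("pics/crop.png",cv2.resize(s,None,fx=3,fy=3,interpolation=3))
E
```

```text
[[-0.0, 1.0, 0.0], [1.0, 0.0, -0.0], [-0.0, 0.0, -1.0]] 18.700000000000003
scene red [307. 190.] 169 [544.6  18.   70.6] rect [ 737. -109.] [ 36. 493.] 56.7
scene red [159. 283.] 624 [ 534.1 -239.1   15.4] rect [ 725. -214.] [449.  93.] 8.0
scene red [163. 308.] 760 [ 580.9 -251.6   15.3] rect [ 747. -215.] [399. 112.] 11.7
scene orange [289. 214.] 125 [578.9 -34.8  82.4] rect [578. -34.] [12. 30.] 4.0
scene orange [400. 285.] 161 [758.9  30.9  70.5] rect [758.  31.] [27. 12.] 34.8
scene orange [227. 345.] 197 [ 706.7 -202.7   70.6] rect [ 707. -202.] [28. 11.] 42.0
scene blue [456.   2.] 167 [135.6 756.1  12.3] rect [130. 763.] [100.  30.] 48.5
scene blue [404. 163.] 2100 [549.6 218.2  33.4] rect [721.   6.] [146. 656.] 37.6
scene blue [345. 183.] 87 [574.5  68.3  81.6] rect [621.  32.] [ 25. 143.] 49.6
scene blue [527. 394.] 2572 [958.3  98.9  -5. ] rect [965. 300.] [1058.   24.] 89.8
scene yellow [513.  37.] 114 [377.8 697.9  49.7] rect [375. 695.] [20. 53.] 0.8
scene yellow [552.  40.] 144 [440.  762.4  52.4] rect [702. 280.] [  44. 1136.] 28.5
scene yellow [512.  61.] 164 [446.5
[... 705 characters left out ...]
12.] 34.7
wrist orange [259. 264.] 578 [576.8 -33.3  83.8] rect [594.  12.] [130.  20.] 70.0
wrist orange [411. 437.] 513 [ 703.9 -201.3   71.6] rect [673. -70.] [ 29. 295.] 13.2
wrist blue [241. 115.] 787 [569.1  74.9  83.7] rect [594.  76.] [62. 29.] 3.8
wrist yellow [117. 127.] 5628 [448.   67.1  13.2] rect [505.  70.] [241.  41.] 4.0
wrist yellow [165. 248.] 2745 [479.1 -42.   13.3] rect [539. -11.] [228.  66.] 27.1
(196, 100) [535.   85.5  71.7]
(220, 270) [544.2 -42.6  72.6]
(338, 25) [636.  134.8  69. ]
(356, 305) [653.4 -78.6  59.6]
(313, 110) [617.8  79.3  43.8]
(323, 242) [625.6 -28.   43.4]
rod [ 7.10000e-02 -9.97000e-01  5.40703e+02  2.44280e+01] 4382 70.37822553844545 -175.94414
```

View pics/crop.png

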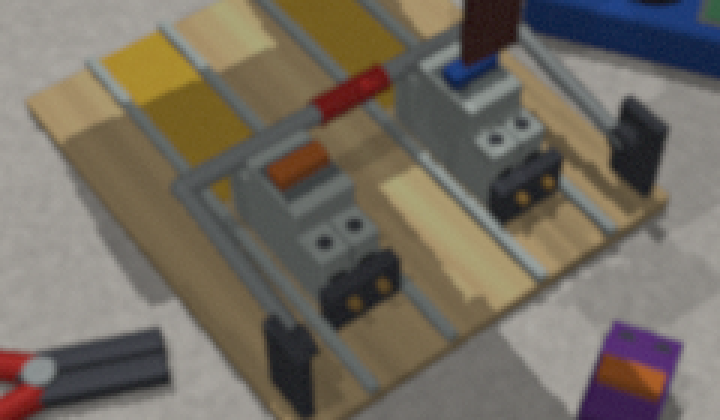

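The crop confirms it: white body, orange toggle, in the right lane (y = −55), at crop (300,165). The blue one is in the left lane. The jig origin is about (531,17) with yaw 4°, which puts the orange breaker at about jig (43,−54), as described. The sleeve is at about (543,18,64.5). Next I go down over it.

```bash
python3 -m creep '[-0.04,0.009,0,0.035,-0.082,0.018,0,0.07,-0.082,0.018,-0.04,0.07,-0.082,0.018,-0.08,0.07,-0.082,0.018,-0.12,0.07,-0.082,0.018,-0.16,0.07,-0.082,0.018,-0.177,0.07,-0.082,0.018,-0.177,0.07]' 1 && python3 -m creep '[0,0,0,0,0,0,0,0,0,0,0,0,0,0,0,0,0,0,0,0,0,0,0,0,0,0,0,0]' 0
```

```text
t: 1.27
ee_pos: [539.9, 18.0, 41.8]
orientation: [-2.139, -2.294, 0.008]
ft_force: [-1.6, -1.1, -0.5]
width: 87.9
grasp_force: 0.0
t: 1.85
ee_pos: [543.3, 18.0, 46.3]
orientation: [2.142, 2.297, 0.001]
ft_force: [-0.0, 0.0, 0.6]
width: 44.5
grasp_force: 0.0
```

```bash
python3 -m creep '[0,0,0,0,0,0,0,0,0,0,0,0,0,0,0,0,0,0,0,0,0,0,0,0,0,0,0,0]' 0; python3 - <<'E'
import numpy as np
c,s=np.cos(.07),np.sin(.07)
for a in np.linspace(.1407,1.80,21):
    dx=103-104*np.cos(a);dz=104*np.sin(a)-14.5
    print(round(a-.14,2),round(dx*c),round(dx*s),round(dz))
E
```

```text
t: 2.43
ee_pos: [539.0, 17.8, 45.1]
orientation: [-2.138, -2.294, 0.009]
ft_force: [-10.8, -1.3, 8.2]
width: 14.9
grasp_force: 30.0
0.0 0 0 0
0.08 2 0 9
0.17 4 0 17
0.25 7 0 25
0.33 10 1 33
0.42 15 1 40
0.5 19 1 47
0.58 25 2 54
0.66 31 2 60
0.75 37 3 66
0.83 44 3 71
0.91 51 4 76
1.0 59 4 80
1.08 67 5 83
1.16 75 5 86
1.25 84 6 88
1.33 92 6 89
1.41 101 7 89
1.49 109 8 89
1.58 118 8 88
1.66 126 9 87
```

Gripped: 14.9 mm opening on the 16 mm sleeve, centred at x≈539. Now I swing the bar along its arc.

```bash
python3 -m creep '[-0.002,0,0.009,0,0,0,0.017,0,0.003,0,0.025,0,0.007,0.001,0.033,0,0.011,0.001,0.040,0,0.016,0.001,0.047,0,0.021,0.002,0.054,0,0.027,0.002,0.060,0,0.033,0.003,0.066,0,0.040,0.003,0.071,0]' 0
```

```text
t: 3.27
ee_pos: [576.8, 20.4, 117.0]
orientation: [-2.135, -2.291, 0.016]
ft_force: [-22.9, -1.8, 18.6]
width: 15.6
grasp_force: 30.0
```

```bash
python3 -m creep '[0.004,0,0.009,0,0.012,0.001,0.013,0,0.020,0.001,0.016,0,0.028,0.002,0.019,0,0.037,0.003,0.021,0,0.045,0.003,0.022,0]' 0
```

```text
t: 3.77
ee_pos: [627.9, 23.9, 140.5]
orientation: [-2.142, -2.297, 0.002]
ft_force: [-5.7, 0.4, 5.0]
width: 15.1
grasp_force: 30.0
```

```bash
python3 -m creep '[0.008,0.001,0.001,0,0.017,0.001,0.001,0,0.026,0.002,0,0,0.034,0.002,-0.001,0,0.041,0.003,-0.003,0,0.041,0.003,-0.003,0,0.041,0.003,-0.003,0]' 0; python3 - <<'E'
from h import *
for n in ["scene","side"]:
    im,*_=grab(n); save(n+"1",im)
E
```

```text
t: 4.35
ee_pos: [670.7, 26.6, 136.6]
orientation: [2.14, 2.296, 0.003]
ft_force: [2.5, -4.4, 4.1]
width: 14.8
grasp_force: 30.0
```

View pics/side1.png

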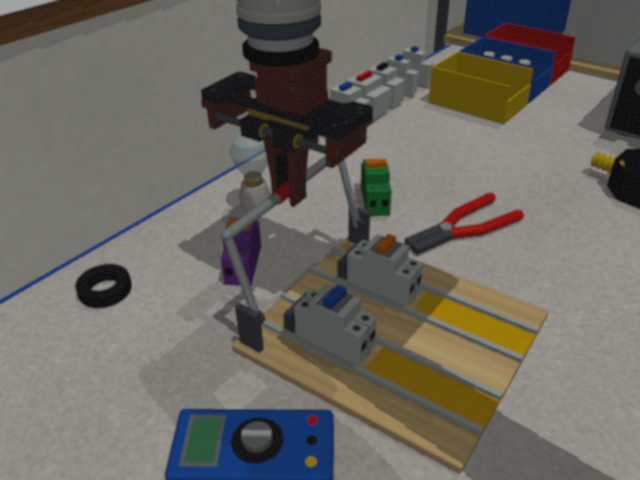

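The side view shows the bar past upright, with its sleeve at (283,190) in the fingers. Both breakers are still at the stop: orange (383,265), blue (333,320). Now I release it and rise clear.

```bash
python3 -m creep '[0,0,0,0,0,0,0,0,0,0,0,0,0,0,0,0,0,0,0.03,0,0,0,0.07,0,0,0,0.10,0,0,0,0.10,0]' 0.5 && python3 -m creep '[-0.02,-0.01,0,-0.12,-0.04,-0.02,0,-0.24,-0.06,-0.03,0,-0.36,-0.08,-0.04,0,-0.48,-0.09,-0.05,0,-0.60,-0.09,-0.06,0,-0.72,-0.09,-0.06,0,-0.84,-0.09,-0.06,0,-0.96,-0.09,-0.06,0,-1.08,-0.09,-0.06,0,-1.20]' 0.7 && python3 -m creep '[0,0,0,-0.12,0,0,0,-0.24,0,0,0,-0.37,0,0,0,-0.37,0,0,0,-0.37]' 0.7; python3 - <<'E'
from h import *
print(get_obs()["qpos"])
im,d,c,T=grab("wrist"); save("wrist2",im);W=cloud(d,c,T)
im,d,c,T=grab("scene"); save("scene2",im);W2=cloud(d,c,T)
for n,V in [("wrist",W),("scene",W2)]:
    h=cv2.cvtColor(cv2.imread(f"pics/{n}2.png"),cv2.COLOR_BGR2HSV)
    for nm,lo,hi in [("orange",(6,150,70),(14,255,255)),("blue",(108,140,60),(122,255,255)),("red",(0,170,60),(4,255,255))]:
        k,l,s,cc=cv2.connectedComponentsWithStats(cv2.inRange(h,lo,hi))
        for i in range(1,k):
            if s[i,4]>40: print(n,nm,cc[i].round(),s[i,4],np.median(V[l==i],0).round(1))
E
```

```text
t: 5.12
ee_pos: [672.5, 27.5, 242.8]
orientation: [2.137, 2.293, 0.012]
ft_force: [0.1, -0.2, -0.2]
width: 44.0
grasp_force: 0.0
t: 5.95
ee_pos: [578.6, -32.8, 235.2]
orientation: [-3.067, -0.677, 0.001]
ft_force: [-0.0, -0.1, -0.5]
width: 61.3
grasp_force: 0.0
t: 6.37
ee_pos: [578.7, -32.8, 235.3]
orientation: [-3.139, -0.117, 0.001]
ft_force: [0.5, -0.3, 0.5]
width: 61.9
grasp_force: 0.0
[-7.71932694e-02  3.42818391e-01  1.72117747e+00  2.22309394e-04
  1.07824075e+00  1.41922116e+00]
wrist orange [565.  64.] 865 [ 704.2 -202.1   71.6]
wrist orange [324. 220.] 606 [577.2 -34.8  83.7]
wrist blue [ 49. 230.] 8588 [531.9 212.2  34.8]
wrist blue [183. 220.] 660 [569.5  73.5  83.6]
wrist red [224.  75.] 2247 [670.1  26.3 157.7]
wrist red [553. 222.] 1876 [ 577.3 -250.1   17.1]
wrist red [528. 263.] 1706 [ 532.7 -233.9   17.1]
wrist red [ 75. 264.] 55 [509.4 186.8  36.8]
scene orange [403.  52.] 47 [320.6 402.4  69.9]
scene orange [289. 215.] 157 [579.9 -34.9  82.2]
scene orange [400. 285.] 183 [758.3  31.4  70.3]
scene orange [226. 345.] 204 [ 706.7 -202.7   70.7]
scene blue [454.   2.] 137 [135.5 755.2  13.1]
scene blue [392. 157.] 1463 [528.6 206.7  34.1]
scene blue [437. 174.] 450 [602.9 248.4  31.9]
scene blue [346. 182.] 125 [572.1  73.5  82.1]
scene blue [527. 394.] 2571 [958.3  99.8  -5. ]
scene red [366. 206.] 285 [675.4  26.4 156.4]
scene red [159. 282.] 614 [ 533.9 -239.3   15.4]
scene red [162. 308.] 749 [ 580.5 -252.    15.3]
```

View pics/wrist2.png

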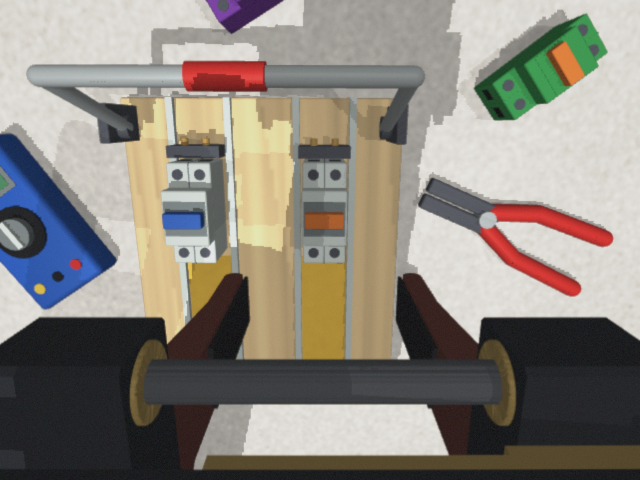

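View pics/scene2.png

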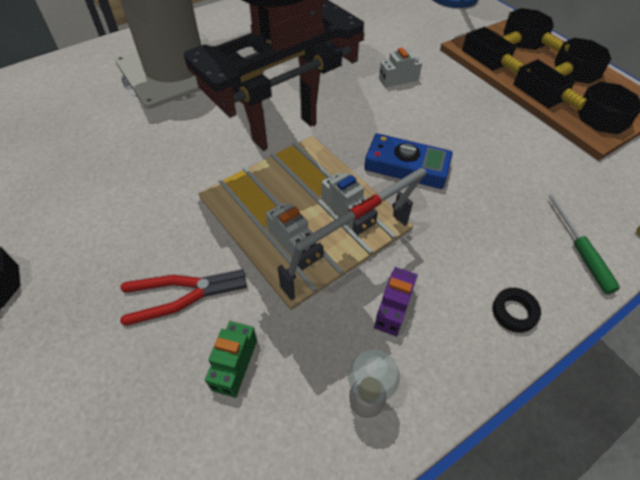

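The bar stays back, with its sleeve at wrist (224,75). The jig's orange toggle is at wrist (324,220), about (578,−35), directly under the gripper, and blue hasn't moved. Before descending I'll check that the camera mount clears the bar.

```bash
python3 - <<'E'
from h import *
im,d,c,T=grab("wrist");print(T[:3].round(2).tolist(),get_obs()["ee_pos"])
E
python3 -m creep '[0,-0.002,-0.03,0,0,-0.002,-0.07,0,0,-0.002,-0.1,0,0,-0.002,-0.1,0]' 0.7
```

```text
[[0.07, -0.96, -0.26, 649.97], [-1.0, -0.07, -0.02, -28.34], [0.0, 0.26, -0.97, 398.23]] [578.8746257  -32.89563911 235.51726734]
t: 6.85
ee_pos: [574.8, -34.7, 130.1]
orientation: [-3.138, -0.114, 0.016]
ft_force: [-1.2, -0.2, 0.3]
width: 61.2
grasp_force: 0.0
```

```bash
python3 -m creep '[0,0,-0.03,0,0,0,-0.06,0,0,0,-0.08,0,0,0,-0.096,0,0,0,-0.096,0]' 0.7 && python3 -m creep '[0,0,0,0,0,0,0,0,0,0,0,0,0,0,0,0,0,0,0,0,0,0,0,0]' 0.3
```

```text
t: 7.27
ee_pos: [577.9, -34.9, 38.2]
orientation: [-3.139, -0.113, 0.006]
ft_force: [-1.0, 0.1, 0.4]
width: 61.4
grasp_force: 0.0
t: 7.77
ee_pos: [580.0, -35.0, 41.2]
orientation: [3.139, 0.111, 0.004]
ft_force: [-1.2, 0.4, 8.0]
width: 35.8
grasp_force: 30.0
```

Gripped at 35.8 mm. Now I slide it 117 mm along −x of the jig.

```bash
python3 -m creep '[-0.01,-0.001,0,0,-0.022,-0.0015,0,0,-0.035,-0.0025,0,0,-0.048,-0.0035,0,0,-0.061,-0.0045,0,0,-0.074,-0.005,0,0,-0.087,-0.006,0,0,-0.099,-0.007,0,0,-0.110,-0.008,0,0,-0.117,-0.008,0,0]' 0.3 && python3 -m creep '[0,0,0,0,0,0,0,0]' 0.3
```

```text
t: 8.6
ee_pos: [463.6, -43.4, 41.2]
orientation: [3.139, 0.111, 0.009]
ft_force: [4.6, 0.2, 7.9]
width: 35.8
grasp_force: 30.0
t: 8.77
ee_pos: [462.5, -43.3, 41.1]
orientation: [3.139, 0.111, 0.004]
ft_force: [-0.8, -1.6, 15.4]
width: 35.8
grasp_force: 30.0
```

Next: release, rise and check.

```bash
python3 -m creep '[0,0,0,0,0,0,0,0,0,0,0,0,0,0,0,0,0,0,0,0,0,0,0.03,0,0,0,0.07,0,0,0,0.11,0,0,0,0.14,0,0,0,0.14,0]' 0.7; python3 - <<'E'
from h import *
from math import cos,sin
im,d,c,T=grab("scene"); save("scene3",im);V=cloud(d,c,T)
h=cv2.cvtColor(cv2.imread("pics/scene3.png"),cv2.COLOR_BGR2HSV)
for nm,lo,hi in [("orange",(6,150,70),(14,255,255)),("blue",(108,140,60),(122,255,255)),("red",(0,170,60),(4,255,255))]:
    k,l,s,cc=cv2.connectedComponentsWithStats(cv2.inRange(h,lo,hi))
    for i in range(1,k):
        if s[i,4]>40:
            p=np.median(V[l==i],0); x,y=p[0]-528,p[1]-17
            print(nm,cc[i].round(),s[i,4],p.round(1),"jig",round(x*cos(.07)+y*sin(.07)),round(-x*sin(.07)+y*cos(.07)))
E
```

```text
t: 9.6
ee_pos: [465.4, -43.3, 185.0]
orientation: [3.138, 0.111, 0.015]
ft_force: [0.5, -0.3, -0.4]
width: 61.6
grasp_force: 0.0
orange [403.  52.] 47 [319.1 402.1  70. ] jig -181 399
orange [246. 170.] 126 [463.6 -43.5  81.9] jig -68 -56
orange [400. 285.] 179 [758.2  31.3  70.4] jig 231 -2
orange [226. 345.] 202 [ 706.9 -202.8   70.6] jig 163 -232
blue [454.   2.] 116 [132.9 754.   13.7] jig -343 763
blue [392. 157.] 1464 [528.5 206.8  34. ] jig 14 189
blue [438. 174.] 452 [603.1 248.6  31.4] jig 91 226
blue [346. 182.] 125 [571.8  73.5  82.2] jig 48 53
blue [527. 394.] 2575 [958.3  99.6  -5. ] jig 435 52
red [366. 205.] 278 [675.3  27.5 156.3] jig 148 0
red [159. 282.] 619 [ 534.  -238.8   15.4] jig -12 -256
red [163. 308.] 756 [ 581.  -252.    15.3] jig 34 -272
```

View pics/scene3.png

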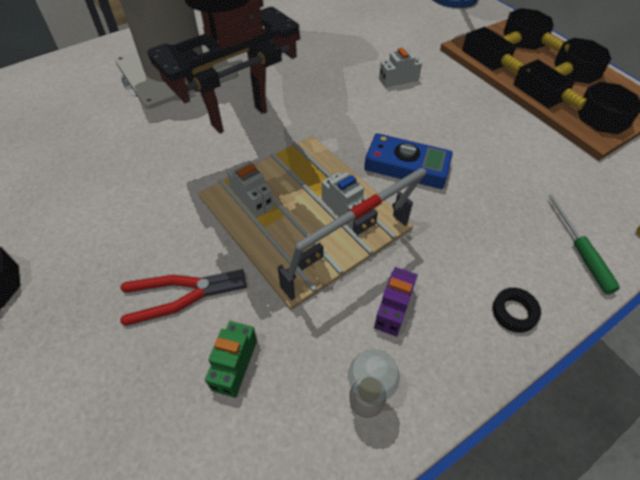

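The orange breaker stands upright on the yellow front at scene (248,185), about jig (−68,−56). Blue is unmoved at (346,182), the bar is back with its sleeve at (366,205), and the gripper is clear.

```bash
python3 -c "
from workcell import ticket
print(ticket.close_job())"
```

```text
the job is handed in; nothing more can be done
None
```

The job is handed in (no verdict was returned): the bar is swung back past upright, the orange-toggled breaker stands on the yellow front of its lane at about jig x = −68 mm, the blue one has not moved, and the gripper is clear.

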